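# Set the empty tin up under the swing-arm drill

## Robot

A 6-joint arm with a two-finger parallel gripper is mounted at the origin on a cart in front of the work surface, level with it; the furniture and walls round the work are solid. World frame = base frame: x ahead of the robot, y to its left, z up, the work surface at z = 0. Lengths are in m, angles in rad, forces in N, time in s.
With the tool pointing down it reaches from about 0.375 to 0.975 m from the base axis. Payload 3.8 kg.
Tool frame: the origin (TCP) lies midway between the tips of the shut fingers; the grasp point (between the pads) lies 19 mm behind it; x points along the fingers, y is the direction in which the jaws open and shut, and the axes are right-handed (so a half turn about x gives the same grasp; the last joint's range is limited). The gripper opens to 88 mm and grips with 3 to 60 N. Pads are 18 mm wide; open, the fingers measure 123 mm over their backs; the gripper's body (75 mm by 187 mm) begins 45 mm behind the grasp point.
Start: joints at [-1.175, 0.264, 1.604, -0, 1.274, -0.037], TCP at [0.283, -0.613, 0.239] pointing down, gripper open.
Joint ranges: [-2.63, 2.63], [-0.94, 2.18], [0.31, 2.57], [-1.31, 4.45], [0, 2.66], [-2.55, 2.55]. Speed limits (rad/s): [2.57, 2.57, 3.14, 3.14, 3.14, 3.14].

## Interface

Orientations are given as a rotation vector (axis times angle).
In Python, from cell import manip, inverse_kinematics, cams, order gives the robot as it stands. Calls block until the motion is done:
- manip.move_pose(position, orientation): joint-space move of the TCP to a pose.
- manip.move_linear(position, rate=0.15, rot=None): straight line of the TCP; rot=None keeps the orientation; rate is the mean speed in m/s.
- manip.set_joints(angles): joint-space move.
- manip.set_gripper(opening, force=None): finger opening in m; force is the grip in N (None keeps the last); returns when the fingers have stopped.
- manip.dwell(seconds).
- inverse_kinematics(position, orientation): joint angles nearest the present ones, or None.
- manip.state(): the state.
- cams.capture(name): name is "side" or "top" or "wrist"; returns a dict with "image" (384x512x3 uint8, blue, green, red), "z_map" (384x512 float32, m along the optical axis (not along the pixel's ray), 0 where there is no reading), "intrinsics" (3x3 intrinsics, pixels), "position" and "orientation" of the camera in the world; the wrist camera has in their place "T_tool_cam" (4x4, takes a point from camera to tool coordinates, whose origin is the TCP and whose axes are the tool frame's). Camera axes: x right, y down, z forward; pixel columns grow to the right and rows downward; lengths in m; the calibration is good to about 2 mm. A picture is of the moment at which its call begins: read the wrist's pose just before it.
A pose or a line that the arm cannot do raises manip.IKError and nothing moves.
- order.close_job(): hands the job in, once; it reports no verdict.
The state is a dict: "clock": time; "joint_pos": joint angles; "joint_velocities": joint speeds; "tau": joint torques, N m; "tool_pos": TCP position; "tcp_rot": TCP orientation; "contact_force": force on the tool from outside, world axes, zero at the start; "moment": the same for the moment, N m; "gripper_width": finger opening in m.
Only numpy, scipy, OpenCV 4.12 (cv2) and the standard library are available. Lean on these libraries where they do the work, as an engineer would, in place of code of your own. Each camera call takes 0.05 s, during which the arm holds its last target. There are 200 camera calls.

## Task

The lid of the empty one of the two lidded tins is to get a hole in its middle. Push the drill stand's arm aside until the drill is well clear of the base plate, find out by lifting which tin is the empty one (they look the same), and stand it upright on the base plate, snug in the V-block; leave the full tin standing where it was. Then push the arm back until the drill bit is over the middle of the tin's lid, without knocking the other things on the bench about.

Things in the scene. Friction and masses are not known exactly. Their poses are not given: they have to be found in the camera images.
- drill_stand: Swing-arm drill stand, fixed. Origin: on the axis of its column (27 mm thick, 283 mm high), at bench level. Its own -x is its front, turned 16 to 32 degrees from the robot to the robot's left. Grey base plate 250 x 160 x 16 mm, from 45 mm behind the column axis to 205 mm in front. On it a steel V-block, 30 mm high, its 90 degree V open to the front.
- v_seat (a point): Point on top of the base plate (16 mm above the bench), 160 mm in front of the column axis: where a tin's axis stands when its wall touches both jaws of the V-block. The jaws meet the tin 45 degrees left and right of its back; in front and beside, the plate is free.
- drill_arm (a joint): Angle (rad, -1.7 to 1.7) of the arm that swings level about the column. 0: it points to the stand's front, the bit exactly over v_seat; positive: swung anticlockwise seen from above, to the robot's right, where only low things lie; negative: to the left. Starts roughly over the base, stays where left; 3 to 5 N at the drill move it. The drill is off the base plate at 0.7 rad.
- drill_body (a point): Centre of the drill's upright round body (48 mm thick), 250 mm above the bench, 160 mm from the column axis: the height to push it. The body is free from 215 mm up to its top at 304 mm (highest of the stand); below is a collar 61 mm thick on the arm (30 mm wide, underside 174 mm above the bench). A wall shelf overhangs the back of the bench: front edge at x = 0.63 m, underside 0.54 m up.
- bit_tip (a point): Tip of the 5 mm drill bit, 105 mm above the bench (19 mm above the lid of a tin on the base plate), below the drill, 160 mm from the column axis; the chuck above it is 31 mm thick and begins at 131 mm.
- tin_a: Plain bare-metal round tin with a pressed-in lid that stays on, 60 mm thick (61 at the rims), 70 mm high; origin at the centre of its underside. On the bench to the left of the stand. Looks the same as tin_b: one of the two is empty (60 to 100 g), the other, either one, is full of washers (340 to 560 g).
- tin_b: The other tin of the same make, size and look; origin at the centre of its underside.
- jar_screws: Bystander: glass jar of screws, 66 mm thick, 96 mm high, origin at the centre of its underside; behind the tins.
- tape_measure: Bystander: yellow tape measure, 34 x 73 x 68 mm, origin under its centre; behind the tins.
There are look-alikes about, which are no part of the job. What is shaped like the tin_a but brown is not meant.

How it is judged:
By the outcome, as a careful person would: the job done as asked, in the order asked, and still so for the second after the job is handed in, with the robot touching nothing.
It also fails if it takes over 72 s, if anything falls off the work surface, if the arm or the gripper's body presses on something with over 40 N, if the wrist force passes 120 N, or if a joint passes its speed limit or range.

## Working session

There is one attempt and no reset: what is moved stays moved. The work goes in short steps, each a Python script; the robot and the scene stay as the last script left them, time stands still between calls to the robot, and variables do not carry over. Pictures are saved under pics/ and viewed, about 8 in all and at most 12, crops included, and the job is handed in when it is done.

```bash
ls; mkdir -p pics; cat > h.py <<'E'
import numpy as np, cv2
from scipy.spatial.transform import Rotation as R
from cell import manip, inverse_kinematics, cams, order
def cap(name):
    s=manip.state(); c=cams.capture(name)
    if name=="wrist":
        T=np.eye(4); T[:3,:3]=R.from_rotvec(s["tcp_rot"]).as_matrix(); T[:3,3]=s["tool_pos"]
        T=T@np.array(c["T_tool_cam"])
    else:
        T=np.eye(4); o=np.array(c["orientation"],float)
        T[:3,:3]=o if o.shape==(3,3) else R.from_rotvec(o).as_matrix(); T[:3,3]=c["position"]
    c["T"]=T; return c
def ray(c,u,v):
    K=np.array(c["intrinsics"]); d=np.linalg.inv(K)@[u,v,1]
    return c["T"][:3,3], c["T"][:3,:3]@d
def on_plane(c,u,v,z):
    p,d=ray(c,u,v); return p+d*(z-p[2])/d[2]
def cloud(c):
    K=np.array(c["intrinsics"]); z=c["z_map"]; h,w=z.shape
    u,v=np.meshgrid(np.arange(w),np.arange(h))
    P=np.stack([(u-K[0,2])/K[0,0]*z,(v-K[1,2])/K[1,1]*z,z],-1)
    P=P@c["T"][:3,:3].T+c["T"][:3,3]; P[z==0]=np.nan; return P
def proj(c,p):
    q=c["T"][:3,:3].T@(np.array(p)-c["T"][:3,3]); q=np.array(c["intrinsics"])@q; return q[:2]/q[2]
def save(n,im,s=1): cv2.imwrite("pics/"+n+".png",cv2.resize(im,None,fx=s,fy=s))
E
python3 - <<'E'
from h import *
s=manip.state(); print({k:np.round(v,3) for k,v in s.items()})
a=cap("top");b=cap("side")
for n,c in(("top",a),("side",b)):
    print(n,c["orientation"],c["position"],c["intrinsics"]); save(n+"0",c["image"],1.5)
    np.savez(n+"0.npz",**{k:c[k] for k in("image","z_map","intrinsics","T")})
E
```

```text
pics
{'clock': np.float64(0.0), 'joint_pos': array([-1.175,  0.265,  1.605,  0.   ,  1.274, -0.037]), 'joint_velocities': array([ 0.002,  0.   , -0.   ,  0.001, -0.   ,  0.   ]), 'tau': array([-0.0000e+00, -5.0211e+01, -3.5687e+01,  7.3000e-02,  2.9000e-02,
       -0.0000e+00]), 'tool_pos': array([ 0.283, -0.612,  0.237]), 'tcp_rot': array([ 1.983,  0.438, -1.983]), 'contact_force': array([ 0.029,  0.252, -0.051]), 'moment': array([-0.014,  0.025, -0.043]), 'gripper_width': np.float64(0.088)}
top [-2.14435691  2.15724722 -0.17068525] [0.3086663  0.06883974 1.37147208] [[478.2537613    0.         255.07633086]
 [  0.         478.2537613  199.07531281]
 [  0.           0.           1.        ]]
side [-0.37521433  2.46737761 -1.6491306 ] [0.21420343 1.00103809 0.57349379] [[396.43115456   0.         256.12758124]
 [  0.         396.43115456 195.11360672]
 [  0.           0.           1.        ]]
```

View pics/top0.png

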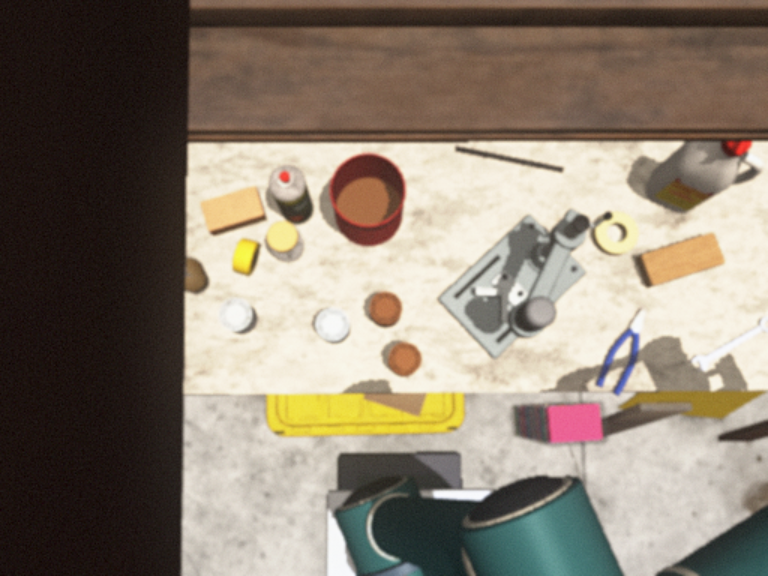

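View pics/side0.png

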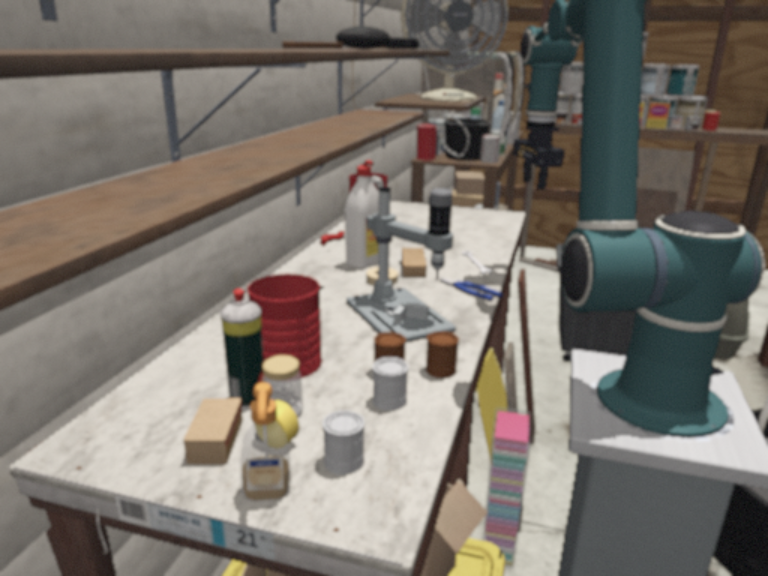

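The top view (in 1.5x pixels) shows the grey tins at (237,316) and (332,325), and the brown look-alikes at (385,308) and (404,358). The column top is at about (575,222), the drill top at (537,313), and the base plate corners at about (528,216), (440,298), (497,356) and (583,268). The side view agrees.

```bash
python3 - <<'E'
from h import *
c=dict(np.load("top0.npz")); im=c["image"]; hsv=cv2.cvtColor(im,cv2.COLOR_BGR2HSV)
P=cloud(c)
def near(u,v,z,r=18):
    yy,xx=np.mgrid[:384,:512]
    m=(np.hypot(xx-u/1.5,yy-v/1.5)<r)&(abs(P[...,2]-z)<0.012)
    q=P[m]; (cx,cy),rad=cv2.minEnclosingCircle(q[:,:2].astype(np.float32))
    return m.sum(),np.round(np.median(q[:,2]),3),np.round(np.mean(q[:,:2],0),3),np.round([cx,cy,rad],3)
for n,u,v,z in(("t1",237,316,.07),("t2",332,325,.07),("br1",385,308,.07),("br2",404,358,.07),("col",575,222,.283),("drill",537,313,.304),("jar",283,238,.096),("tape",245,256,.068)):
    print(n,near(u,v,z),on_plane(c,u/1.5,v/1.5,z).round(3))
# plate
m=(abs(P[...,2]-.016)<.006)&(hsv[...,1]<60); m[:, :285]=0; m[:,395:]=0; m[:140]=0;m[245:]=0
m=cv2.morphologyEx(m.astype(np.uint8),cv2.MORPH_OPEN,np.ones((3,3)))
q=P[m>0]; r=cv2.minAreaRect(q[:,:2].astype(np.float32)); print("plate",m.sum(),r)
for u,v in((528,216),(440,298),(497,356),(583,268)): print(on_plane(c,u/1.5,v/1.5,.016).round(3))
# everything above 0.03 in bench
yy=(P[...,2]>.03)
n,l,st,ce=cv2.connectedComponentsWithStats(yy.astype(np.uint8))
for i in range(1,n):
    if st[i,4]>40:
        q=P[l==i]; print(st[i],q.min(0).round(3),q.max(0).round(3))
save("top_stand",im[120:270,90:400],2.5)
E
```

```text
t1 (np.int64(400), np.float64(0.068), array([0.473, 0.322]), array([0.473, 0.322, 0.031])) [0.47  0.318 0.07 ]
t2 (np.int64(388), np.float64(0.068), array([0.454, 0.144]), array([0.454, 0.144, 0.031])) [0.453 0.145 0.07 ]
br1 (np.int64(381), np.float64(0.068), array([0.484, 0.047]), array([0.484, 0.047, 0.031])) [0.483 0.048 0.07 ]
br2 (np.int64(385), np.float64(0.068), array([0.39 , 0.012]), array([0.391, 0.012, 0.03 ])) [0.392 0.015 0.07 ]
col (np.int64(122), np.float64(0.282), array([ 0.587, -0.256]), array([ 0.587, -0.257,  0.015])) [ 0.589 -0.246  0.283]
drill (np.int64(354), np.float64(0.303), array([ 0.445, -0.182]), array([ 0.445, -0.184,  0.024])) [ 0.443 -0.176  0.304]
jar (np.int64(358), np.float64(0.096), array([0.613, 0.234]), array([0.623, 0.233, 0.038])) [0.609 0.233 0.096]
tape (np.int64(226), np.float64(0.065), array([0.586, 0.308]), array([0.585, 0.296, 0.038])) [0.582 0.306 0.068]
plate 2726 ((0.5341207385063171, -0.1980741173028946), (0.15967392921447754, 0.25062334537506104), 42.48027038574219)
[ 0.67  -0.232  0.016]
[ 0.509 -0.058  0.016]
[ 0.398 -0.164  0.016]

[... 319 characters left out ...]
.416 -0.32   0.03 ] [ 0.631 -0.122  0.31 ]
[178 148  25  26 512] [0.58  0.202 0.03 ] [0.64  0.266 0.102]
[ 427  155   57   36 1161] [ 0.528 -0.601  0.03 ] [ 0.632 -0.441  0.046]
[155 159  19  25 336] [0.552 0.286 0.03 ] [0.621 0.333 0.073]
[124 171  15  25 273] [0.518 0.383 0.03 ] [0.584 0.416 0.114]
[247 195  22  23 403] [0.454 0.017 0.03 ] [0.513 0.075 0.078]
[146 199  24  23 441] [0.443 0.291 0.031] [0.503 0.352 0.077]
[211 206  23  23 406] [0.424 0.114 0.03 ] [0.482 0.174 0.077]
[259 228  23  23 393] [ 0.361 -0.018  0.033] [0.421 0.043 0.076]
[  223   317   194    67 10296] [ 0.06  -0.135  0.216] [0.248 0.129 0.806]
[ 437  337   75   47 1773] [ 0.152 -0.31   0.651] [ 0.209 -0.184  0.74 ]
```

View pics/top_stand.png

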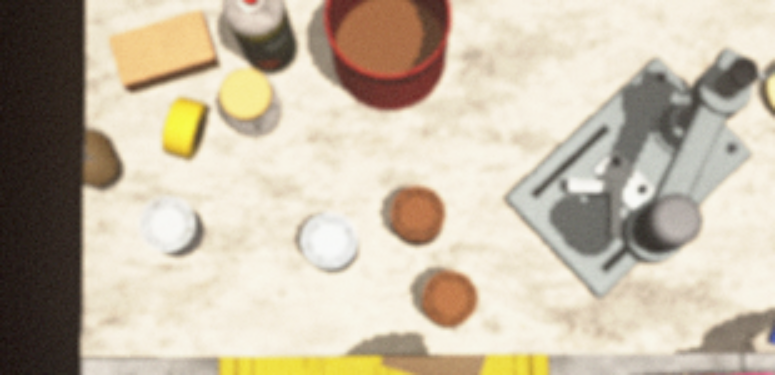

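```bash
cat >> h.py <<'E'
COL=np.array([.588,-.257]); A0=np.deg2rad(132.5)
def fr(a=0): return np.array([np.cos(A0+a),np.sin(A0+a)])
def drill(a,z): return np.r_[COL+.16*fr(a),z]
def down(yaw):  # jaw axis at world angle yaw
    y=np.array([np.cos(yaw),np.sin(yaw),0]); x=np.array([0,0,-1.])
    return R.from_matrix(np.stack([x,y,np.cross(x,y)],1)).as_rotvec()
def tang(a,s): return down(A0+a+s*np.pi/2)
def rep(t=""):
    s=manip.state(); print(t,"clk",round(float(s["clock"]),2),"p",s["tool_pos"].round(4),"F",s["contact_force"].round(2),"w",round(float(s["gripper_width"]),4)); return s
def swing(a0,a1,z,s,n,rate=.12):
    for a in np.linspace(a0,a1,n+1)[1:]: manip.move_linear(drill(a,z),rate=rate,rot=tang(a,s)); rep("a=%.2f"%a)
E
python3 - <<'E'
from h import *
for s in(1,-1):
    for a in(0,.354,.8,1.25):
        q=inverse_kinematics(drill(a,.252),tang(a,s)); print(s,a,None if q is None else np.round(q,2))
for s in range(0,180,30):
    print(s,[None if q is None else np.round(q,2)[[0,5]] for q in (inverse_kinematics(np.r_[p,.05],down(np.deg2rad(s))) for p in([.473,.322],[.454,.144],COL+.16*fr()))])
E
```

```text
1 0 [-0.33 -0.08  1.95 -0.    1.27  2.07]
1 0.354 [-0.44 -0.12  1.99 -0.    1.27  1.6 ]
1 0.8 [-0.58 -0.09  1.96  0.    1.27  1.02]
1 1.25 [-0.68  0.01  1.86 -0.    1.27  0.47]
-1 0 [-0.33 -0.08  1.95 -0.    1.27 -1.07]
-1 0.354 [-0.44 -0.12  1.99 -0.    1.27 -1.54]
-1 0.8 [-0.58 -0.09  1.96 -0.    1.27 -2.12]
-1 1.25 None
0 [array([0.55, 0.55]), array([0.25, 0.25]), array([-0.33, -0.33])]
30 [array([0.55, 0.03]), array([ 0.25, -0.27]), array([-0.33, -0.86])]
60 [array([ 0.55, -0.49]), array([ 0.25, -0.79]), array([-0.33, -1.38])]
90 [array([ 0.55, -1.02]), array([ 0.25, -1.32]), array([-0.33, -1.9 ])]
120 [array([ 0.55, -1.54]), array([ 0.25, -1.84]), array([-0.33, -2.43])]
150 [array([ 0.55, -2.06]), array([ 0.25, -2.36]), None]
```

```bash
python3 - <<'E'
from h import *
p=manip.state()["tool_pos"]
manip.move_linear([p[0],p[1],.38],rate=.25)
manip.move_pose(drill(.354,.38),tang(.354,1)); rep("above")
manip.move_linear(drill(.354,.257),rate=.15); rep("down")
manip.set_gripper(.060,10); rep("narrow")
swing(.354,1.25,.257,1,4)
c=cap("top"); P=cloud(c); m=(abs(P[...,2]-.15)<.06)
save("top1",c["image"][100:290,80:440],2)
E
```

```text
above clk 2.49 p [ 0.4456 -0.1842  0.3794] F [ 0.48  0.31 -0.3 ] w 0.088
down clk 3.46 p [ 0.4463 -0.1842  0.258 ] F [-0.27 -0.33  0.66] w 0.0879
narrow clk 4.04 p [ 0.4457 -0.1838  0.257 ] F [ 0.22 -0.38 -0.06] w 0.0599
a=0.58 clk 4.49 p [ 0.4329 -0.2173  0.2569] F [-0.53  0.18 -0.66] w 0.0601
a=0.80 clk 4.94 p [ 0.4281 -0.2522  0.2569] F [0.12 0.04 0.12] w 0.0599
a=1.03 clk 5.39 p [ 0.4311 -0.2877  0.2569] F [ 0.43  0.92 -0.89] w 0.0598
a=1.25 clk 5.84 p [ 0.4419 -0.3217  0.2569] F [-0.16 -0.08  0.28] w 0.0598
```

View pics/top1.png

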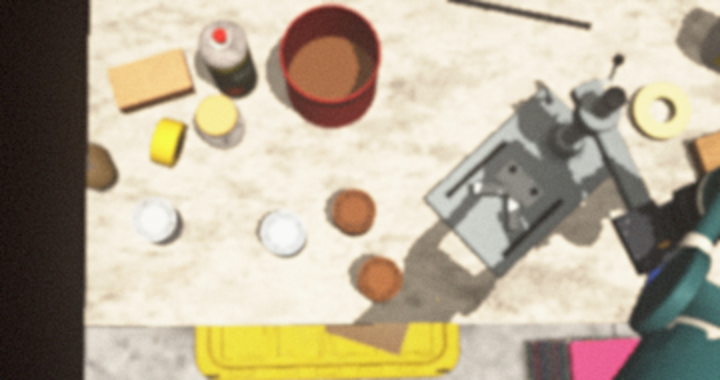

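The arm now stands at about 1.25 rad and the drill is clear of the plate. The V-block is visible at about (510,185). Next I lift the nearer tin to weigh it.

```bash
cat >> h.py <<'E'
def fz(n=8):
    v=[]
    for _ in range(n): manip.dwell(.04); v.append(manip.state()["contact_force"])
    return np.mean(v,0)
def weigh(xy,yaw):
    r=down(np.deg2rad(yaw))
    manip.set_gripper(.088)
    manip.move_pose(np.r_[xy,.15],r); rep("above tin")
    manip.move_linear(np.r_[xy,.037],rate=.12)
    f0=fz(); manip.set_gripper(.05,20); rep("gripped")
    manip.move_linear(np.r_[xy,.072],rate=.08); manip.dwell(.15)
    f1=fz(); rep("lifted"); print("dF",(f1-f0).round(2))
    return f1-f0
E
python3 - <<'E'
from h import *
manip.set_gripper(.088)
p=manip.state()["tool_pos"]; manip.move_linear([p[0],p[1],.38],rate=.3)
manip.move_pose([.45,.05,.30],down(np.deg2rad(20)))
d=weigh([.454,.144],20)
E
```

```text
above tin clk 9.41 p [0.4549 0.1438 0.151 ] F [ 0.17 -0.21  0.83] w 0.0879
gripped clk 11.38 p [0.4545 0.1441 0.0371] F [ 2.34  0.21 -1.51] w 0.0594
lifted clk 12.45 p [0.4539 0.144  0.0718] F [ 0.1  -0.21 -4.06] w 0.0592
dF [ 0.04  0.21 -4.49]
```

It weighs 4.5 N, so this is the full tin. I put it back and weigh the other one.

```bash
python3 - <<'E'
from h import *
manip.move_linear([.454,.144,.0375],rate=.06); rep("back"); 
manip.set_gripper(.088); manip.move_linear([.454,.144,.15],rate=.25)
d=weigh([.473,.322],60)
c=cap("top"); P=cloud(c); yy,xx=np.mgrid[:384,:512]
m=(np.hypot(xx-332/1.5,yy-325/1.5)<18)&(abs(P[...,2]-.07)<.012); print("full at",P[m].mean(0).round(4),m.sum())
E
```

```text
back clk 13.18 p [0.4531 0.1438 0.037 ] F [-2.01 -0.25 -1.62] w 0.0598
above tin clk 15.33 p [0.4724 0.3212 0.149 ] F [-0.9   0.19  0.05] w 0.0879
gripped clk 17.3 p [0.4731 0.3221 0.0371] F [-0.23 -0.84 -0.64] w 0.0596
lifted clk 18.38 p [0.4729 0.3219 0.0717] F [-0.3   0.64 -0.73] w 0.06
dF [ 0.22  0.13 -0.83]
full at [0.4524 0.1441 0.0678] 387
```

This one weighs 0.83 N, so it is the empty tin. The full tin is still within about 1.5 mm of where it was. I place the empty tin 10 mm in front of the seat, then push it home with closed fingers.

```bash
python3 - <<'E'
from h import *
f=fr(); S=COL+.16*f; G=S+.010*f; r=tang(0,-1)
manip.move_linear([.473,.322,.22],rate=.3)
manip.move_pose(np.r_[G,.20],r); rep("above plate")
manip.move_linear(np.r_[G,.075],rate=.15)
manip.move_linear(np.r_[G,.0535],rate=.04); f0=fz(3); rep("down"); print(f0.round(2))
manip.set_gripper(.088); rep("open")
manip.move_linear(np.r_[G,.13],rate=.2)
W=S+.10*f
manip.move_linear(np.r_[W,.16],rate=.25)
c=cap("wrist"); save("wr1",c["image"],1.5); c2=cap("top"); P=cloud(c2)
np.savez("w1.npz",**{k:c[k] for k in("image","z_map","intrinsics","T")})
E
```

```text
above plate clk 20.73 p [ 0.4734 -0.131   0.1998] F [-0.06  0.49 -1.01] w 0.0598
down clk 22.52 p [ 0.4731 -0.1316  0.0533] F [ 0.49 -0.4  -1.56] w 0.0599
[ 0.13 -0.16 -0.95]
open clk 23.11 p [ 0.4732 -0.1317  0.0535] F [-0.5   0.44 -1.09] w 0.0878
```

View pics/wr1.png

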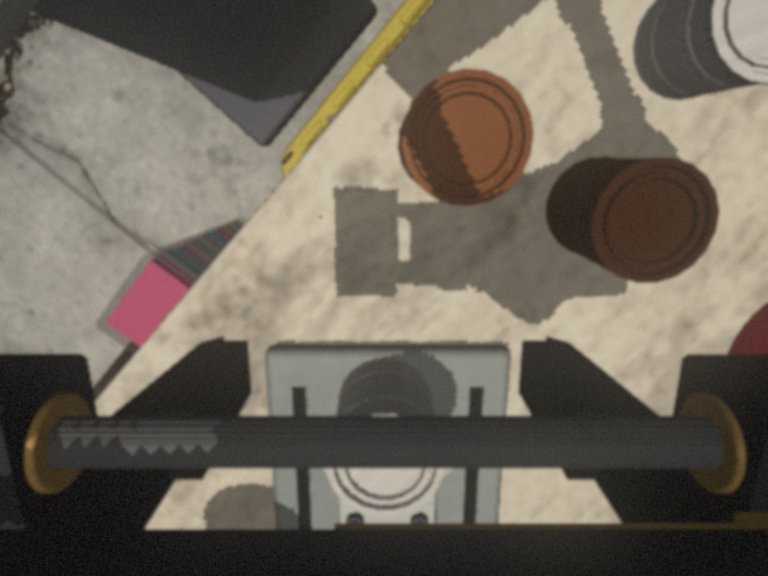

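The wrist view shows the tin standing on the plate between the guide bars, with its lid at about (385,480) just in front of the V-block. Now I push it in with closed fingers while watching the force.

```bash
python3 - <<'E'
from h import *
f=fr(); S=COL+.16*f
manip.set_gripper(0.0)
manip.move_linear(np.r_[S+.066*f,.10],rate=.25)
manip.move_linear(np.r_[S+.066*f,.038],rate=.15)
b=fz(3); print("base",b.round(2), b[:2]@f)
manip.move_linear(np.r_[S+.050*f,.038],rate=.06)
for d in np.arange(.047,.030,-.0015):
    manip.move_linear(np.r_[S+d*f,.038],rate=.05)
    g=(fz(2)-b)[:2]; s=manip.state()
    print(round(d,4),"act",round(float((s["tool_pos"][:2]-S)@f),4),"F",round(float(g@f),2))
    if g@f>4: break
rep()
manip.move_linear(np.r_[S+(d+.03)*f,.038],rate=.15)
manip.move_linear(np.r_[S+.08*f,.17],rate=.3)
manip.move_linear(np.r_[S+.08*f,.33],rate=.4)
c=cap("top"); P=cloud(c); u,v=proj(c,np.r_[S,.086]); yy,xx=np.mgrid[:384,:512]
m=(np.hypot(xx-u,yy-v)<16)&(abs(P[...,2]-.086)<.006)
q=P[m]; print(m.sum(),q.mean(0).round(4),"seat",S.round(4), "enc",cv2.minEnclosingCircle(q[:,:2].astype(np.float32)))
save("top2",c["image"][110:280,130:430],2.5); rep()
E
```

```text
base [ 0.38  0.24 -0.17] -0.08085587127894094
0.047 act 0.0471 F 0.24
0.0455 act 0.0456 F 0.73
0.044 act 0.0439 F 0.73
0.0425 act 0.0424 F -0.34
0.041 act 0.0409 F 0.07
0.0395 act 0.0403 F 5.55
 clk 29.11 p [ 0.4524 -0.1095  0.0379] F [-3.91  3.95  4.09] w 0.0005
0 [nan nan nan] seat [ 0.4799 -0.139 ] enc ((0.0, 0.0), 0.0)
 clk 30.65 p [ 0.425  -0.08    0.3275] F [-0.29 -0.5  -0.11] w 0.0003<stdin>:19: RuntimeWarning: Mean of empty slice.
  ret = um.true_divide(
```

View pics/top2.png

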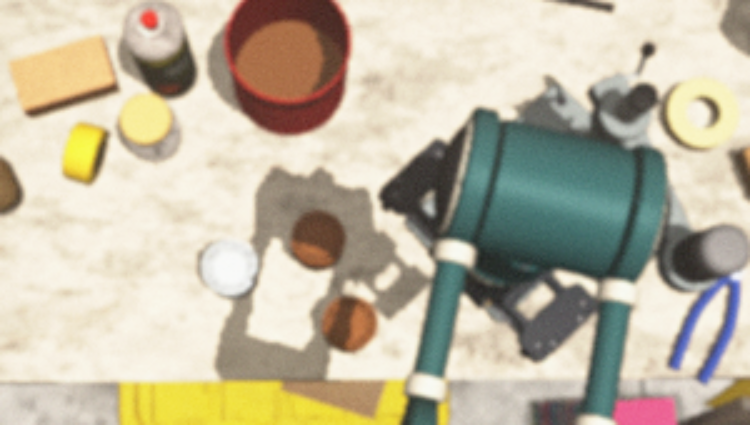

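The fingers met the tin 0.8 mm from the nominal position and then the force rose, so it is seated. The robot hides the tin in this view. The drill top is visible at about (720,250). I measure the drill, then go to straddle it and measure the tin from there.

```bash
python3 - <<'E'
from h import *
yy,xx=np.mgrid[:384,:512]
def top(c,p,r=20):
    P=cloud(c); u,v=proj(c,p); m=(np.hypot(xx-u,yy-v)<r)&(abs(P[...,2]-p[2])<.007); q=P[m]
    return m.sum(),q.mean(0).round(4),np.round(cv2.minEnclosingCircle(q[:,:2].astype(np.float32)),4) if 0 else ""
c=cap("top"); n,q,_=top(c,drill(1.25,.304)); print("drill",n,q)
d=q[:2]-COL; a=np.arctan2(d[1],d[0])%(2*np.pi)-A0; print("angle",a,"radius",np.hypot(*d))
manip.set_gripper(.088)
manip.move_linear(np.r_[manip.state()["tool_pos"][:2],.38],rate=.3)
manip.move_pose(drill(a,.38),tang(a,1)); rep()
S=COL+.16*fr()
c=cap("top"); print("tin",top(c,np.r_[S,.086],16),"seat",S.round(4)); print("full",top(c,[.4524,.1441,.068],16)); print("jar",top(c,[.613,.234,.096],16))
save("top3",c["image"][110:280,130:430],2.5)
E
```

```text
drill 342 [ 0.4401 -0.3172  0.3028]
angle 1.215584912890563 radius 0.15968234091470473
 clk 33.68 p [ 0.4396 -0.3167  0.3791] F [ 0.56 -0.84 -1.06] w 0.0879
tin (np.int64(379), array([ 0.4796, -0.1394,  0.0845]), '') seat [ 0.4799 -0.139 ]
full (np.int64(382), array([0.4526, 0.1441, 0.0678]), '')
jar (np.int64(338), array([0.6124, 0.235 , 0.0955]), '')
```

View pics/top3.png

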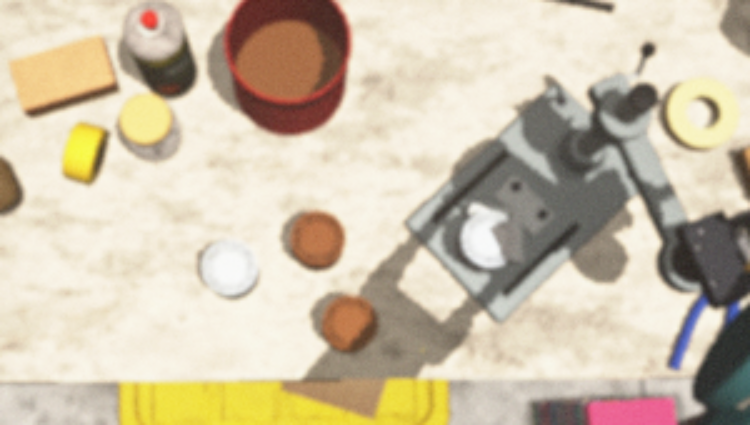

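The tin stands in the V at (490,235), within 0.5 mm of the computed seat. Next I swing the arm back and close gently on the drill at angle 0 to centre it.

```bash
python3 - <<'E'
from h import *
a=1.2156
manip.move_linear(drill(a,.257),rate=.15); manip.set_gripper(.060,10)
swing(a,0,.257,1,6,rate=.10)
manip.set_gripper(.04,10); rep("closed")
manip.dwell(.2); manip.set_gripper(.088); rep("open")
manip.move_linear(drill(0,.38),rate=.2)
manip.move_pose([.36,-.40,.42],tang(.6,1)); rep()
yy,xx=np.mgrid[:384,:512]
c=cap("top"); P=cloud(c); u,v=proj(c,drill(0,.304))
m=(np.hypot(xx-u,yy-v)<22)&(abs(P[...,2]-.304)<.007); q=P[m].mean(0); d=q[:2]-COL
print("drill",m.sum(),q.round(4),"ang",np.arctan2(d[1],d[0])-A0,"radius",np.hypot(*d),"seat",drill(0,.304).round(4))
s=cap("side"); np.savez("s4.npz",**{k:s[k] for k in("image","z_map","intrinsics","T")})
print(proj(s,drill(0,.105)),proj(s,drill(0,.086)))
u,v=proj(s,drill(0,.13)).astype(int)
save("top4",c["image"][110:280,130:430],2.5); save("side4",s["image"][v-70:v+50,u-75:u+75],5)
E
```

```text
a=1.01 clk 35.76 p [ 0.4307 -0.2863  0.2571] F [-0.11 -1.08  0.39] w 0.0601
a=0.81 clk 36.23 p [ 0.4282 -0.2543  0.257 ] F [-0.29 -0.87  0.01] w 0.06
a=0.61 clk 36.71 p [ 0.432  -0.2222  0.2569] F [ 0.35 -0.43 -0.32] w 0.0599
a=0.41 clk 37.18 p [ 0.4422 -0.1915  0.2569] F [ 0.18 -0.18 -0.2 ] w 0.0605
a=0.20 clk 37.66 p [ 0.4584 -0.1635  0.2569] F [ 0.18  0.17 -0.36] w 0.0601
a=0.00 clk 38.13 p [ 0.4798 -0.1394  0.2569] F [ 0.67 -0.26  0.1 ] w 0.06
closed clk 38.47 p [ 0.4789 -0.1395  0.2568] F [-4.96 -1.23  1.7 ] w 0.0475
open clk 39.4 p [ 0.48  -0.139  0.257] F [-0.37 -0.31  0.19] w 0.0878
 clk 41.28 p [ 0.3601 -0.3993  0.4188] F [1.08 0.11 0.05] w 0.088
drill 335 [ 0.4774 -0.1398  0.3027] ang 0.014650775107213576 radius 0.16119900980685964 seat [ 0.4799 -0.139   0.304 ]
[277.42394376 190.20307945] [277.21733659 195.72221437]
```

View pics/side4.png

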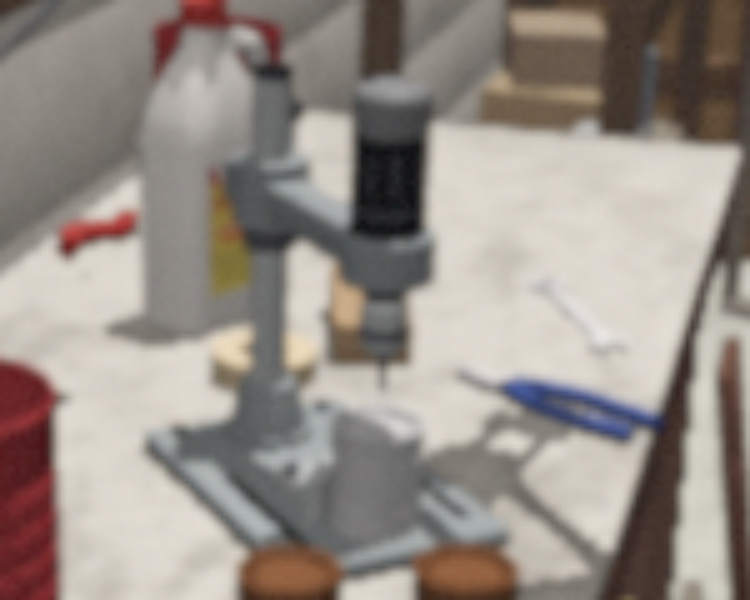

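View pics/top4.png

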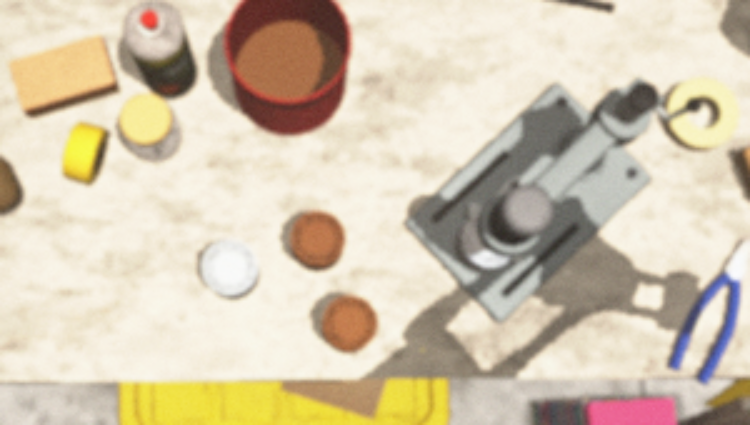

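The side view shows the bit (382,380) above the lid, and the tin upright in the V. By the top depth the drill is about 0.015 rad (2.3 mm) past zero, and the side view agrees in sign. There is time left, so I make one correction.

```bash
python3 - <<'E'
from h import *
manip.move_pose(drill(0,.38),tang(0,1))
manip.move_linear(drill(0,.257),rate=.15)
manip.set_gripper(.054,10); manip.set_gripper(.04,10); rep("closed")
a=-.011; manip.move_linear(drill(a,.257),rate=.02,rot=tang(a,1)); manip.dwell(.3); rep("moved")
manip.set_gripper(.088)
manip.move_linear(drill(0,.38),rate=.2)
manip.move_pose([.36,-.40,.42],tang(.6,1)); rep()
yy,xx=np.mgrid[:384,:512]
c=cap("top"); P=cloud(c)
def top(p,r):
    u,v=proj(c,p); m=(np.hypot(xx-u,yy-v)<r)&(abs(P[...,2]-p[2])<.007); return P[m].mean(0)
q=top(drill(0,.304),22); d=q[:2]-COL
print("drill",q.round(4),"ang",np.arctan2(d[1],d[0])-A0)
for n,p in(("full",[.4524,.1441,.068]),("jar",[.613,.234,.096]),("tape",[.586,.308,.065]),("br1",[.484,.047,.068]),("br2",[.39,.012,.068])): print(n,top(p,17).round(3))
S=COL+.16*fr(); w=cap("side"); save("side5",w["image"][110:310,180:400],3.5)
E
```

```text
closed clk 44.38 p [ 0.4797 -0.1391  0.2569] F [-0.77 -0.68  0.19] w 0.0477
moved clk 44.93 p [ 0.481  -0.1379  0.2569] F [-2.72 -1.08  0.59] w 0.0477
 clk 47.55 p [ 0.3601 -0.3993  0.4187] F [-0.61  0.3  -0.18] w 0.0881
drill [ 0.4792 -0.1381  0.3027] ang -0.0006657524331417086
full [0.453 0.144 0.068]
jar [0.613 0.235 0.096]
tape [0.587 0.309 0.065]
br1 [0.484 0.047 0.068]
br2 [0.391 0.012 0.068]
```

View pics/side5.png

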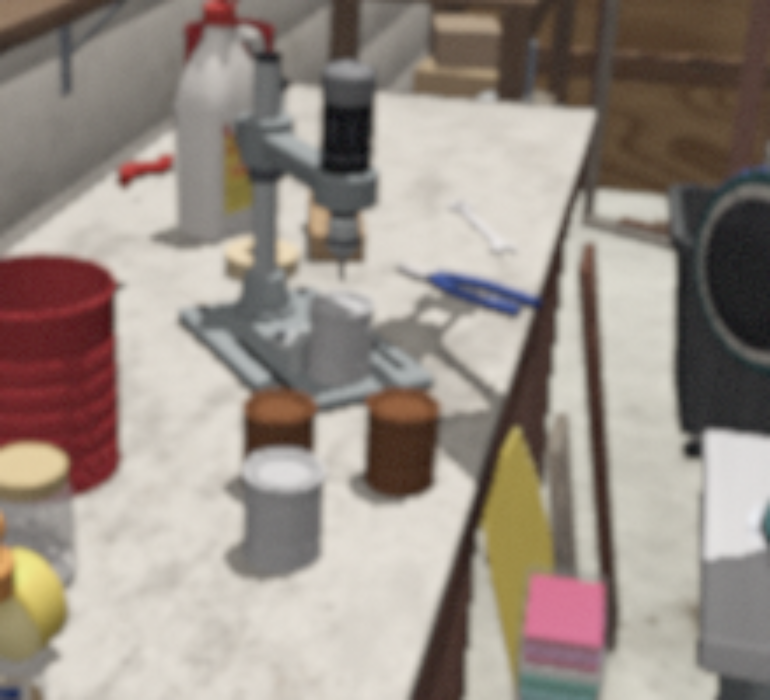

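The bit (342,268) is over the lid (340,303), the full tin is standing where it was, and the robot touches nothing. I hand the job in.

```bash
python3 -c "
from h import *
order.close_job(); rep()"
```

```text
the job is handed in; nothing more can be done
the job is handed in; nothing more can be done
```

The empty tin is seated in the V-block with the drill bit over the middle of its lid, and the job was handed in at about 48 s of the 72 s allowed.

- **Order of work:** I swung the drill arm aside to about 1.22 rad. I lifted the nearer tin (4.5 N, the full one) and put it back, then lifted the far tin (0.83 N, the empty one). I stood the empty tin on the plate, pushed it into the V until I felt contact (about 5.5 N), and swung the arm back.
- **Drill correction:** My first check after the swing showed the drill about 0.015 rad (2.3 mm) past zero. I corrected it once by gripping the drill body lightly.
- **Last checks:**
  - The arm is at about -0.001 rad.
  - The tin's lid was within about 0.5 mm of the computed seat before the arm came back. After that I checked only by the side view, where the tin stands upright in the V under the bit.
  - The full tin is within about 1.5 mm of where it started.
  - The jar, tape measure and brown tins are unmoved to within a millimetre or so.
  - The robot was clear of everything.

The 2 mm camera calibration limits all these positions. No check was left failing.

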